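# Take up a cam clamp on a bearing

### The arm

A 6-joint arm with a two-finger parallel gripper is mounted at the origin on a cart in front of the work surface, level with it; the furniture and walls round the work are solid. World frame = base frame: x ahead of the robot, y to its left, z up, the work surface at z = 0. Lengths are in m, angles in rad, forces in N, time in s.
With the tool pointing down it reaches from about 0.35 to 0.8 m from the base axis. Payload 7.3 kg.
Tool frame: the origin (TCP) lies between the finger pads; the fingertips stand 25 mm ahead of it and the grasp point (between the pads) lies 6 mm ahead of it (r.tip_extent is the distance from the TCP to the fingertips, in m); z points along the fingers, y is the direction in which the jaws open and shut (so a half turn about z gives the same grasp; the last joint's range is limited). The gripper opens to 85 mm and grips with 20 to 120 N. Pads are 22 mm wide; open, the fingers measure 114 mm over their backs; the gripper's body (76 mm by 85 mm) begins 54 mm behind the grasp point. The pads swing forward as they close: fully open they stand 13 mm farther back than shut.
Start: joints at [-1.252, 0.342, 1.524, -0, 1.275, -0.146], TCP at [0.235, -0.469, 0.256] pointing down, gripper open.
Joint ranges: [-2.53, 2.53], [-0.77, 2.02], [0.04, 2.7], [-1, 4.14], [0.28, 2.66], [-3.11, 3.11]. Speed limits (rad/s): [2.57, 2.57, 3.14, 3.14, 3.14, 3.14].

### API

Orientations are given as a unit quaternion [x, y, z, w].
In Python, from workcell import r, command_gripper, optics gives the robot as it stands. The module is installed in compiled form; this text tells all that it offers. Calls block until the motion is done:
- r.reach(position, orientation): joint-space move of the TCP to a pose.
- r.move_straight(position, orientation=None, speed=0.15, max_force=None): straight line of the TCP; orientation=None keeps the orientation; speed is the mean speed in m/s. With max_force (N) it stops when the force on the tool has changed by that much, and returns True; else False.
- r.movej(angles): joint-space move.
- command_gripper(opening, force=None): finger opening in m; force is the grip in N (None keeps the last); returns when the fingers have stopped.
- r.hold(seconds).
- r.solve_ik(position, orientation): joint angles nearest the present ones, or None.
- r.read_state(): the state.
- optics.get_image(name): name is "scene" or "top" or "wrist"; returns (picture, depth): 400x640x3 uint8, red, green, blue; 400x640 float32, m along the optical axis (not along the pixel's ray), 0 where there is no reading.
- optics.camera_model(name): a dict with "K" (3x3 intrinsics, pixels), "R" (3x3) and "t" (3): a world point X has camera coordinates R X + t; the wrist camera has in their place "tool_from_camera" (4x4, takes a point from camera to tool coordinates, whose origin is the TCP and whose axes are the flange's). Camera axes: x right, y down, z forward; pixel columns grow to the right and rows downward; lengths in m; the calibration is good to about 2 mm. The wrist camera is an equidistant fisheye: a pixel r from the principal point sees the ray r / f radians off the axis. A picture is of the moment at which its call begins: read the wrist's pose just before it. camera_model takes no time and is no camera call.
A pose or a line that the arm cannot do raises r.PlanningError and nothing moves.
- r.finish_job(): hands the job in, once; it reports no verdict.
The state is a dict: "time_s": time; "joint_positions": joint angles; "dq": joint speeds; "tau": joint torques, N m; "eef_pos": TCP position; "eef_rot": TCP orientation; "contact_force": force on the tool from outside, world axes, zero at the start; "torque": the same for the moment, N m; "grip_width": finger opening in m.
Only numpy, scipy, OpenCV 4.12 (cv2) and the standard library are available. Lean on these libraries where they do the work, as an engineer would, in place of code of your own. Each camera call takes 0.05 s, during which the arm holds its last target.

### The job

Two alike cam clamps stand on the bench; one has the plain ball bearing lying in it, the other a toothed gear. Turn the lever of the bearing's clamp clockwise (seen from above) until the cam has taken up the gap and the bearing has pushed the sprung vee jaw about half way back towards the block behind it, then let go and leave the lever there. Do not overrun so that the jaw is driven right back against its block, and leave the lever of the gear's clamp as it is.

Things in the scene. Friction and masses are not known exactly. Their poses are not given: they have to be found in the camera images.
- handle (a point): Top centre, 117 mm above the bench, of the black post (20 mm diameter, free for 64 mm above the lever bar; fixed, does not spin) on the cam lever of the bearing's clamp. Site x points level from the pivot out along the lever; post axis 90 mm from the vertical pivot axis. Lever starts pointing roughly away from the bearing, turns past the robot's side, stays where left; 3 to 8 N at the post.
- vee (a joint): Travel in m of the aluminium vee jaw of the bearing's clamp: 0 = sprung fully forward, 18 mm gap to the grey block behind; 0.018 = against that block. Spring 3 N at 0, 19 N at 0.018. It moves only once the cam has taken up the gap at the bearing (4 to 15 mm, differs each time: contact with the lever 47 to 97 degrees past straight away from the bearing), then about 1 mm per 4 to 6 degrees of lever.
- bearing: Plain ball bearing, 62 mm diameter, 16 mm high, loose, flat on the clamp's base plate (208 x 84 x 12 mm, fixed) between vee jaw and cam. Origin at the centre of its underside. The cam is a dark steel disc, 56 mm diameter, under the lever, its centre 15 mm from the pivot towards the post. A smaller 52 mm bearing on the bench is not part of the job.
- gear_handle (a point): Top centre of the handle post of the other, alike clamp, which holds a toothed steel gear (60 mm diameter, 28 mm high). Which clamp stands at the left and which at the right differs each time. Leave this lever alone. The blue vice between the clamps, at the bench's front edge, stands taller than the posts.
There are look-alikes about, which are no part of the job. Leave any green or orange look-alike of the bearing alone.

How it is judged:
At the end, for the whole second after the job is handed in: The bearing lies flat and still on its plate (within 5 mm and 6 degrees), pressed by the cam so that the vee jaw stays pushed back 4.5 to 13.5 mm of its 18 mm; the gear clamp's handle is within 15 mm of where it was (value of joint vee between 0.0045 and 0.0135 m and angle between bearing's own z axis and vertical below 0.1 rad and height (world z) of bearing below 0.017 m and linear speed of bearing below 0.01 m/s and distance of gear_handle from where it was at the start of the episode below 0.015 m); the robot touches nothing.
It fails at once if the vee jaw is driven right back against its block (beyond 16.5 mm) (value of joint vee above 0.0165 m).
It fails at once if the gear clamp's lever is moved by more than 15 mm at its handle (distance of gear_handle from where it was at the start of the episode above 0.015 m).
It also fails if it takes over 38 s, if anything falls off the work surface, if the arm or the gripper's body presses on something with over 40 N, if the wrist force passes 120 N, or if a joint passes its speed limit or range.

## Working session

There is one attempt and no reset: what is moved stays moved. The work goes in short steps, each a Python script; the robot and the scene stay as the last script left them, time stands still between calls to the robot, and variables do not carry over. Pictures are saved under pics/ and viewed, and the job is handed in when it is done.

```bash
mkdir -p pics
python3 - <<'E'
from workcell import r, command_gripper, optics
import cv2,numpy as np
for n in ["scene","top"]:
    im,d=optics.get_image(n); cv2.imwrite(f"pics/{n}0.png",im[:,:,::-1]); np.save(f"pics/{n}0.npy",d)
    m=optics.camera_model(n); print(n,m)
s=r.read_state();print(s["time_s"],s["eef_pos"],s["eef_rot"],s["contact_force"])
E
```

```text
scene {'K': array([[376.49494667,   0.        , 320.15209237],
       [  0.        , 376.49494667, 201.00771143],
       [  0.        ,   0.        ,   1.        ]]), 'R': array([[-0.48069067, -0.87686954,  0.00602405],
       [-0.34689749,  0.18384721, -0.91970775],
       [ 0.8053562 , -0.44418466, -0.39255748]]), 't': array([0.32974117, 0.24545617, 0.66682488])}
top {'K': array([[495.68916855,   0.        , 317.7379564 ],
       [  0.        , 495.68916855, 195.0000532 ],
       [  0.        ,   0.        ,   1.        ]]), 'R': array([[ 0.01674337, -0.99976752,  0.01358575],
       [-0.99826527, -0.01748219, -0.05622116],
       [ 0.0564456 , -0.01262085, -0.9983259 ]]), 't': array([0.08494759, 0.48031733, 1.3681205 ])}
0.1 [ 0.23525754 -0.46898447  0.25568485] [ 9.73120008e-01  2.30297528e-01 -5.58528392e-05 -7.04622293e-04] [-0.71147166  0.23489194 -0.1740136 ]
```

View pics/scene0.png

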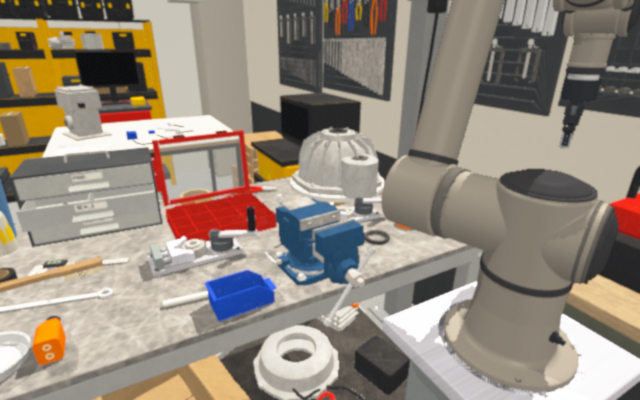

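View pics/top0.png

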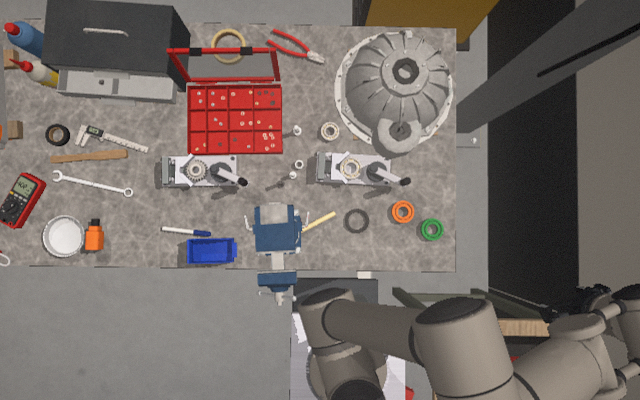

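Run:
```python
import cv2
im=cv2.imread("pics/top0.png")
a=im[140:220,150:250];b=im[140:220,310:410]
cv2.imwrite("pics/crop0.png",cv2.hconcat([cv2.resize(x,(400,320),interpolation=cv2.INTER_CUBIC) for x in(a,b)]))
```

```text
(no output)
```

View pics/crop0.png

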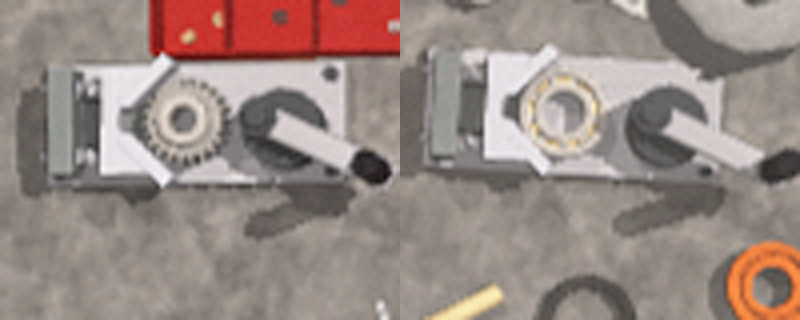

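```bash
cat > h.py <<'E'
import numpy as np,cv2
from workcell import r, command_gripper, optics
def px2w(n,u,v,z):
    m=optics.camera_model(n);K,R,t=m["K"],m["R"],m["t"]
    d=R.T@np.linalg.solve(K,[u,v,1.]);c=-R.T@t
    return c+d*(z-c[2])/d[2]
def dep(n,u,v,D):
    m=optics.camera_model(n);z=D[int(round(v)),int(round(u))]
    return m["R"].T@(np.linalg.solve(m["K"],[u,v,1.])*z-m["t"])
E
python3 - <<'E'
from h import *
D=np.load("pics/top0.npy")
for nm,u,v,z in [("post",405.5,181,.117),("bearing",350.5,168,.028),("hub",372.5,169,.06),("corner fl",316.5,181,.05),("gearpost",242.5,181.5,.117),("baseBR",388.5,184.5,.012),("baseTR",391,158,.012),("blockTL",318,152,.05),("blockBL",316.5,181,.05),("vice",300,222,.14)]:
    print(nm,px2w("top",u,v,z).round(4),dep("top",u,v,D).round(4))
E
```

```text
post [ 0.5131 -0.1319  0.117 ] [ 0.5133 -0.1321  0.1157]
bearing [0.5543 0.004  0.028 ] [0.5558 0.003  0.0154]
hub [ 0.5491 -0.0531  0.06  ] [ 0.5492 -0.0532  0.0592]
corner fl [0.5147 0.0976 0.05  ] [0.5181 0.0972 0.0095]
gearpost [0.5043 0.2887 0.117 ] [0.5041 0.2884 0.1193]
baseBR [ 0.5117 -0.1043  0.012 ] [ 0.5117 -0.1042  0.0127]
baseTR [ 0.5864 -0.1106  0.012 ] [ 0.5792 -0.102   0.0656]
blockTL [0.594  0.0949 0.05  ] [0.5995 0.0944 0.012 ]
blockBL [0.5147 0.0976 0.05  ] [0.5181 0.0972 0.0095]
vice [0.4027 0.1383 0.14  ] [0.4028 0.1408 0.0291]
```

```bash
cat >> h.py <<'E'
from scipy.spatial.transform import Rotation as Ro
def wproj(P,pos,q,m):
    T=m["tool_from_camera"]; Pt=Ro.from_quat(q).inv().apply(np.atleast_2d(P)-pos)
    Pc=(Pt-T[:3,3])@T[:3,:3]
    rr=np.hypot(Pc[:,0],Pc[:,1]);th=np.arctan2(rr,Pc[:,2]);f=m["K"][0,0]
    return np.c_[m["K"][0,2]+f*th*Pc[:,0]/rr, m["K"][1,2]+f*th*Pc[:,1]/rr]
def wpx(u,v,z,pos,q,m):
    K=m["K"];T=m["tool_from_camera"]
    x=np.array([u-K[0,2],v-K[1,2]])/K[0,0];th=np.hypot(*x)
    d=np.r_[x/th*np.sin(th),np.cos(th)]
    Rw=Ro.from_quat(q).as_matrix();d=Rw@T[:3,:3]@d;c=pos+Rw@T[:3,3]
    return c+d*(z-c[2])/d[2]
def wshot(name,sc=1):
    s=r.read_state();im,D=optics.get_image("wrist")
    cv2.imwrite(f"pics/{name}.png",im[:,:,::-1]);np.savez(f"pics/{name}.npz",pos=s["eef_pos"],q=s["eef_rot"],D=D)
    return s
def down(yaw): # tool y axis at world angle yaw
    y=np.array([np.cos(yaw),np.sin(yaw),0]);z=np.array([0,0,-1.]);x=np.cross(y,z)
    return Ro.from_matrix(np.c_[x,y,z]).as_quat()
E
python3 - <<'E'
from h import *
print({k:np.round(v,4) for k,v in optics.camera_model("wrist").items()})
# tangent at lever start: lever dir angle
l=np.arctan2(.5131-.549,-.1319+.053);print(np.degrees(l))
for y in (l+np.pi/2,l-np.pi/2):
  for dth in (0,60,120):
    a=l-np.radians(dth);yy=y-np.radians(dth)
    p=[.549+.09*np.cos(a),-.053+.09*np.sin(a),.092]
    q=r.solve_ik(p,down(yy));print(dth,None if q is None else np.round(q,2))
q=r.solve_ik([.51,-.05,.3],down(l+np.pi/2));print(q)
q=r.solve_ik([.51,-.05,.3],down(l-np.pi/2));print(q)
E
```

```text
{'K': array([[309.7069,   0.    , 322.359 ],
       [  0.    , 309.7069, 196.9644],
       [  0.    ,   0.    ,   1.    ]]), 'tool_from_camera': array([[-0.000e+00, -9.519e-01, -3.063e-01,  7.930e-02],
       [ 1.000e+00, -1.000e-04,  4.000e-04,  7.000e-04],
       [-4.000e-04, -3.063e-01,  9.519e-01, -1.189e-01],
       [ 0.000e+00,  0.000e+00,  0.000e+00,  1.000e+00]])}
-155.53416407513905
0 [-0.35  0.46  1.87 -0.    0.81  0.79]
60 [-0.16  0.46  1.87 -0.    0.81  2.03]
120 None
0 [-0.35  0.46  1.87 -0.    0.81 -2.35]
60 [-0.16  0.46  1.87 -0.    0.81 -1.11]
120 [-0.07  0.58  1.63 -0.    0.93  0.02]
[-2.47373957e-01  2.87501047e-01  1.48008659e+00 -4.44089210e-16
  1.37400502e+00  8.96412979e-01]
[-2.47373957e-01  2.87501047e-01  1.48008659e+00 -4.44089210e-16
  1.37400502e+00 -2.24517967e+00]
```

Run:
```python
from h import *
l=np.radians(-114.5)
for y in (l+np.pi/2,l-np.pi/2):
  for dth in (0,30,60,90,130):
    a=l-np.radians(dth);yy=y-np.radians(dth)
    p=[.549+.09*np.cos(a),-.053+.09*np.sin(a),.092]
    q=r.solve_ik(p,down(yy));print(dth,None if q is None else np.round(q,2))
r.reach([.50,-.03,.3],down(l-np.pi/2))
s=wshot("w1");print(s["time_s"],s["joint_positions"].round(2))
```

```text
0 [-0.4   0.54  1.72 -0.    0.88  0.02]
30 [-0.38  0.48  1.84 -0.    0.83  0.58]
60 [-0.3   0.45  1.9  -0.    0.8   1.18]
90 [-0.2   0.45  1.89 -0.    0.8   1.8 ]
130 [-0.09  0.51  1.77 -0.    0.86  2.6 ]
0 None
30 [-0.38  0.48  1.84 -0.    0.83 -2.57]
60 [-0.3   0.45  1.9  -0.    0.8  -1.97]
90 [-0.2   0.45  1.89 -0.    0.8  -1.34]
130 [-0.09  0.51  1.77 -0.    0.86 -0.54]
2.4667 [-0.21  0.27  1.51 -0.    1.37 -2.93]
```

View pics/w1.png

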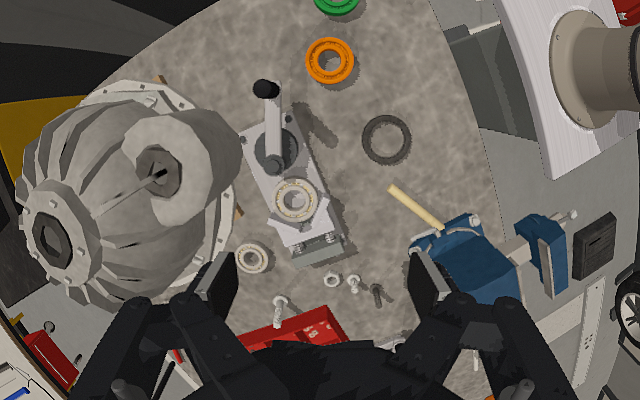

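Run:
```python
import cv2
im=cv2.imread("pics/w1.png")
cv2.imwrite("pics/w1c.png",cv2.resize(im[70:270,225:365],(560,800)[:2],interpolation=cv2.INTER_CUBIC)[:,:])
cv2.imwrite("pics/w1c.png",cv2.resize(im[140:275,235:365],(780,600)) if 0 else cv2.resize(im[130:275,235:365],None,fx=4,fy=4,interpolation=cv2.INTER_CUBIC))
```

```text
(no output)
```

View pics/w1c.png

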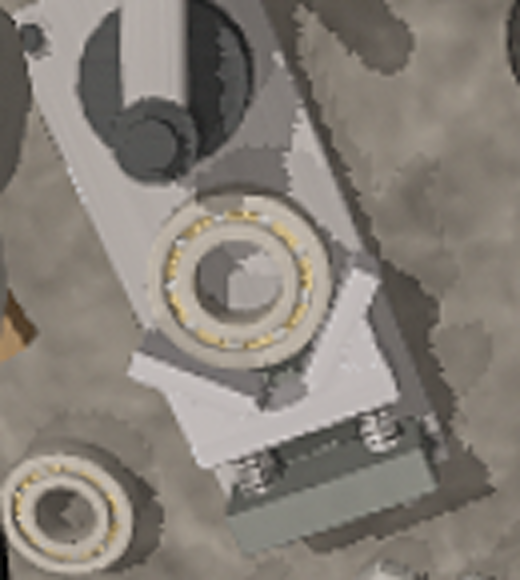

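Run:
```python
from h import *
Z=np.load("pics/w1.npz");m=optics.camera_model("wrist");D=Z["D"]
def dp(u,v): # depth along optical axis
    K=m["K"];x=np.array([u-K[0,2],v-K[1,2]])/K[0,0];th=np.hypot(*x);d=np.r_[x/th*np.sin(th),np.cos(th)]
    pc=d/d[2]*D[int(round(v)),int(round(u))];T=m["tool_from_camera"]
    return Z["pos"]+Ro.from_quat(Z["q"]).apply(T[:3,:3]@pc+T[:3,3])
c=lambda x,y:(235+x/4,130+y/4)
for n,(u,v),z in [("post",(264,88),.117),("hub",c(155,145),.06),("bear",c(240,280),.028),("jawL",c(208,460),.04),("jawR",c(388,397),.04),("blkL",c(232,520),.05),("blkR",c(428,455),.05)]:
    print(n,np.round(wpx(u,v,z,Z["pos"],Z["q"],m),4),dp(u,v).round(4))
```

```text
post [ 0.5141 -0.1378  0.117 ] [ 0.5139 -0.1377  0.1181]
hub [ 0.5531 -0.0563  0.06  ] [ 0.5531 -0.0563  0.0598]
bear [0.5555 0.0008 0.028 ] [0.5588 0.0046 0.0135]
jawL [0.5918 0.0513 0.04  ] [0.5919 0.0514 0.0398]
jawR [0.5261 0.0551 0.04  ] [0.5262 0.0552 0.0398]
blkL [0.5916 0.0711 0.05  ] [0.5939 0.0744 0.043 ]
blkR [0.5211 0.0758 0.05  ] [0.5242 0.0862 0.0284]
```

```bash
cat >> h.py <<'E'
PIV=np.array([.552,-.0555]);AW=-93.3
def pose(th,z=.092,rad=.09):
    a=np.radians(AW-th)
    return np.r_[PIV+rad*np.array([np.cos(a),np.sin(a)]),z],down(a+np.pi/2)
E
python3 - <<'E'
from h import *
p,q=pose(22,.19);print(p)
r.reach(p,q)
command_gripper(.05)
p,q=pose(22)
print(r.move_straight(p,q,speed=.12,max_force=8))
command_gripper(.032)
s=wshot("w2");print(s["time_s"],s["eef_pos"].round(4),s["contact_force"].round(1),s["grip_width"])
E
```

```text
[ 0.51353779 -0.13686743  0.19      ]
False
6.75 [ 0.5137 -0.1369  0.0924] [-1.   0.2 -0.2] 0.032040203434345875
```

View pics/w2.png

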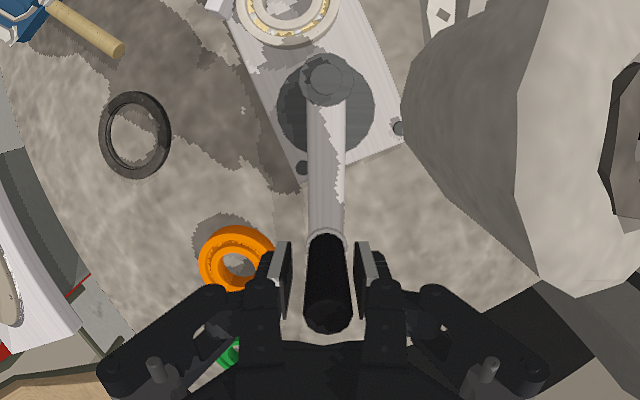

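The fingers straddle the post cleanly: post at about (328,280), pads at 285 and 365. The lever runs up to the hub at (325,78). I'll start turning.

Run:
```python
from h import *
for th in np.arange(32,79,11.5):
    p,q=pose(th)
    st=r.move_straight(p,q,speed=.09,max_force=30)
    s=r.read_state();a=np.radians(AW-th);t=np.array([np.sin(a),-np.cos(a)])
    f=s["contact_force"];print(th,st,round(s["time_s"],2),"tan",round(-f[:2]@t,1),"rad",round(f[:2]@[np.cos(a),np.sin(a)],1),"z",round(f[2],1))
    if st: break
s=wshot("w3")
im,d=optics.get_image("top");cv2.imwrite("pics/top3.png",cv2.resize(im[130:230,300:420,::-1],None,fx=5,fy=5,interpolation=cv2.INTER_CUBIC))
```

```text
32.0 False 7.12 tan 0.1 rad 0.8 z -1.1
43.5 False 7.47 tan -0.5 rad 0.2 z 0.1
55.0 False 7.83 tan 0.4 rad 0.1 z 0.4
66.5 False 8.18 tan 0.8 rad -0.4 z 0.5
78.0 False 8.53 tan -0.0 rad -0.3 z -0.7
```

View pics/w3.png

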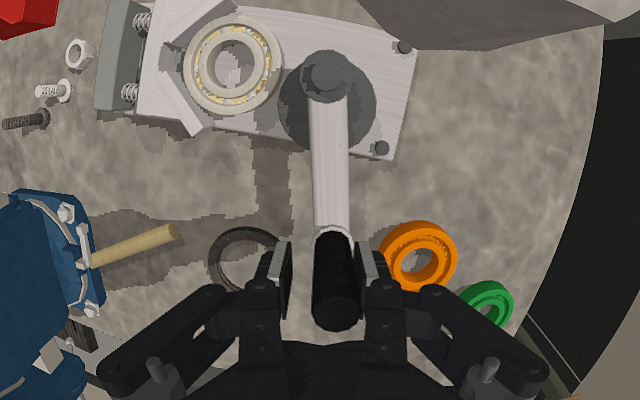

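View pics/top3.png

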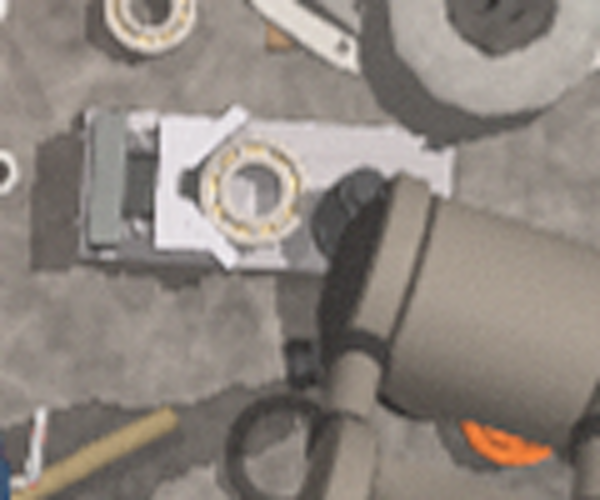

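Jaw still forward, with the springs showing between the block (~120,60) and the jaw (~150,80). The cam edge at (283,100) is close to the bearing. I'll continue in small steps.

```bash
python3 - <<'E'
from h import *
for th in np.arange(84,103,6):
    p,q=pose(th)
    st=r.move_straight(p,q,speed=.05,max_force=30)
    s=r.read_state();a=np.radians(AW-th);t=np.array([np.sin(a),-np.cos(a)])
    f=s["contact_force"];print(th,st,round(s["time_s"],2),"tan",round(-f[:2]@t,1),"rad",round(f[:2]@[np.cos(a),np.sin(a)],1),"z",round(f[2],1))
    if st: break
s=wshot("w4")
E
python3 -c "
import cv2
cv2.imwrite('pics/w34.png',cv2.vconcat([cv2.resize(cv2.imread(f'pics/w{i}.png')[0:150,60:400],None,fx=2,fy=2,interpolation=cv2.INTER_CUBIC) for i in(3,4)]))"
```

```text
84 False 8.97 tan -0.3 rad 0.6 z -0.3
90 False 9.31 tan 0.3 rad 0.6 z -0.1
96 False 9.65 tan 0.6 rad 0.5 z -0.8
102 False 9.99 tan 0.6 rad -1.0 z -0.0
```

View pics/w34.png

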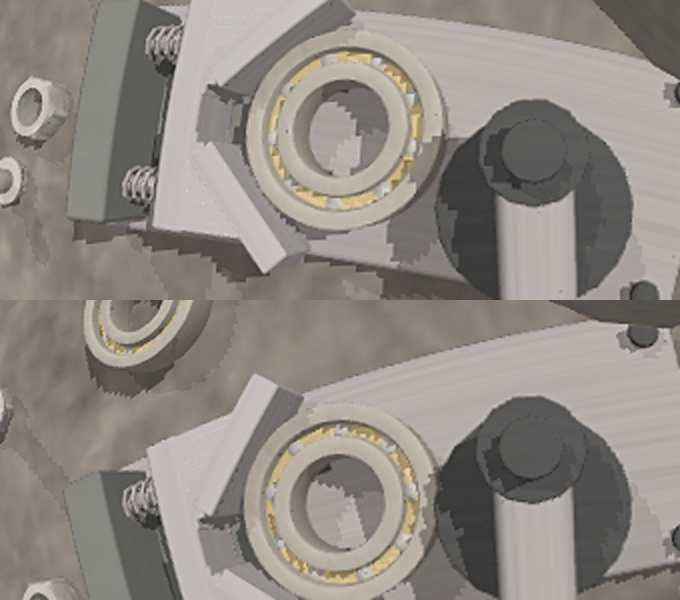

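View pics/w4.png

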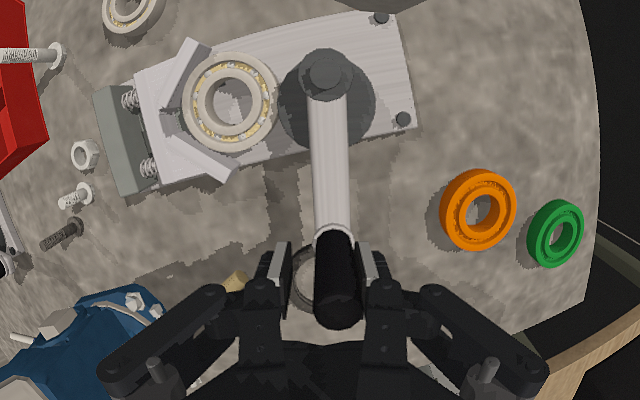

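```bash
cat >> h.py <<'E'
AX=-np.array([np.cos(np.radians(AW)),np.sin(np.radians(AW))])
def meas(name,pts):
    Z=np.load(f"pics/{name}.npz");m=optics.camera_model("wrist")
    for n,u,v,z in pts:
        w=wpx(u,v,z,Z["pos"],Z["q"],m);print(name,n,w.round(4),"along",((w[:2]-PIV)@AX*1e3).round(1),"across",((w[:2]-PIV)@[-AX[1],AX[0]]*1e3).round(1))
E
python3 -c "
import cv2
cv2.imwrite('pics/w4c.png',cv2.resize(cv2.imread('pics/w4.png')[30:210,85:295],None,fx=3.7,fy=3.3,interpolation=cv2.INTER_CUBIC))
cv2.imwrite('pics/w3c.png',cv2.resize(cv2.imread('pics/w3.png')[0:150,85:295],None,fx=3.7,fy=3.3,interpolation=cv2.INTER_CUBIC))"
```

```text
(no output)
```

View pics/w4c.png

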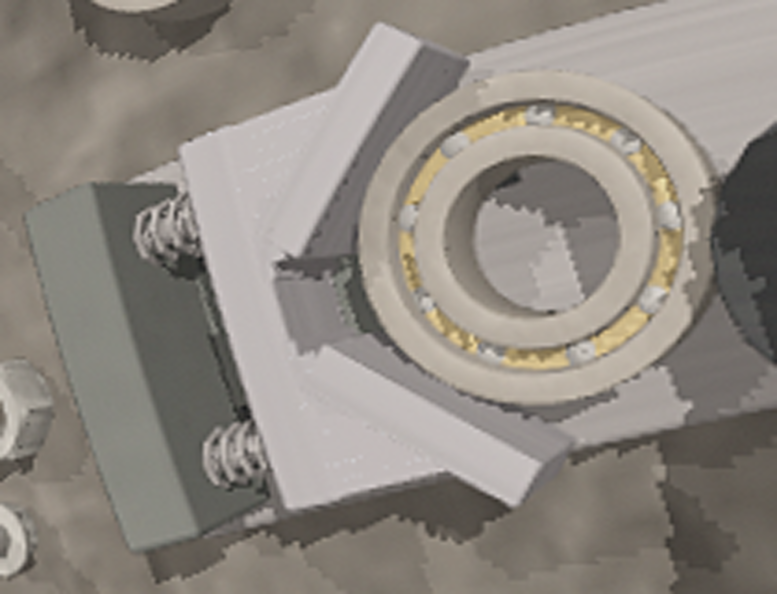

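View pics/w3c.png

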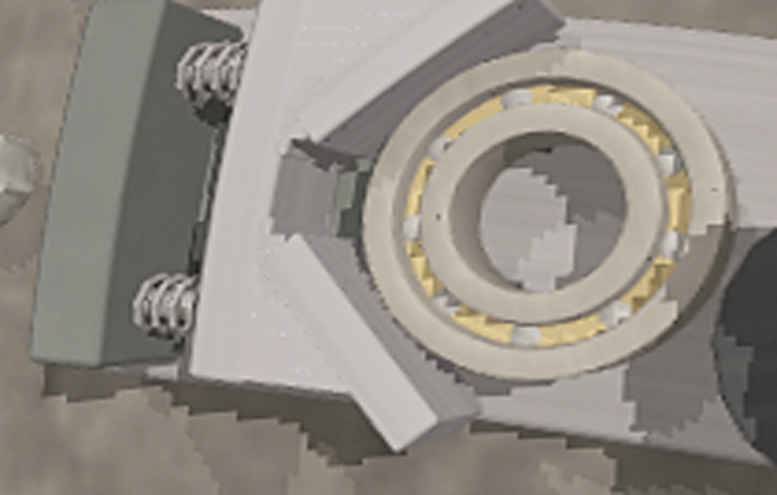

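Run:
```python
from h import *
f=lambda x,y,o:(85+x/3.7,o+y/3.3)
def g(name,o,L): meas(name,[(n,*f(x,y,o),z) for n,x,y,z in L])
g("w3",0,[("jawA",252,0,.04),("jawB",192,375,.04),("blkA",163,10,.05),("blkB",103,362,.05),("bear",548,214,.028)])
g("w4",30,[("jawA",182,150,.04),("jawB",288,508,.04),("blkA",93,185,.05),("blkB",193,530,.05),("bear",537,237,.028)])
Z=np.load("pics/w4.npz")
meas("w4",[("hub",323,77,.06),("post",340,308,.117)]);meas("w3",[("hub",323,77,.06),("post",336,310,.117)])
```

```text
w3 jawA [0.5949 0.0552 0.04  ] along 113.0 across -36.4
w3 jawB [0.5228 0.056  0.04  ] along 109.6 across 35.5
w3 blkA [0.5912 0.0663 0.05  ] along 123.8 across -32.1
w3 blkB [0.5254 0.0684 0.05  ] along 122.1 across 33.7
w3 bear [ 0.5565 -0.001   0.028 ] along 54.7 across -1.4
w4 jawA [0.5944 0.0527 0.04  ] along 110.5 across -36.1
w4 jawB [0.5232 0.0562 0.04  ] along 109.9 across 35.2
w4 blkA [0.5927 0.0658 0.05  ] along 123.5 across -33.7
w4 blkB [0.5257 0.0701 0.05  ] along 123.9 across 33.5
w4 bear [5.572e-01 5.000e-04 2.800e-02] along 56.2 across -1.9
w4 hub [ 0.5529 -0.0558  0.06  ] along -0.3 across -0.9
w4 post [ 0.4684 -0.0396  0.117 ] along 11.1 across 84.4
w3 hub [ 0.5532 -0.0553  0.06  ] along 0.2 across -1.2
w3 post [ 0.4682 -0.0738  0.117 ] along -23.1 across 82.6
```

Run:
```python
from h import *
for z in (.03,.04):
  meas("w4",[("camL",277.5,100,z),("camR",376,98,z),("camBot",322,150,z)]);meas("w3",[("camL",279,105,z),("camR",376,100,z)])
Z=np.load("pics/w4.npz")
D=Z["D"];print(D[95:106:5,268:300:3].round(3))
```

```text
w4 camL [ 0.5493 -0.0277  0.03  ] along 27.6 across 4.3
w4 camR [ 0.5358 -0.0831  0.03  ] along -28.5 across 14.6
w4 camBot [ 0.5138 -0.0447  0.03  ] along 8.5 across 38.7
w3 camL [ 0.5356 -0.0324  0.03  ] along 22.1 across 17.7
w3 camR [ 0.5476 -0.0874  0.03  ] along -32.1 across 2.6
w4 camL [ 0.5489 -0.029   0.04  ] along 26.2 across 4.6
w4 camR [ 0.5361 -0.0814  0.04  ] along -26.8 across 14.4
w4 camBot [ 0.5154 -0.0452  0.04  ] along 8.2 across 37.2
w3 camL [ 0.5359 -0.0338  0.04  ] along 20.8 across 17.3
w3 camR [ 0.5472 -0.0857  0.04  ] along -30.5 across 3.0
[[0.174 0.171 0.171 0.171 0.165 0.164 0.164 0.165 0.164 0.165 0.165]
 [0.177 0.172 0.172 0.165 0.165 0.164 0.165 0.165 0.165 0.165 0.165]
 [0.177 0.173 0.175 0.166 0.166 0.165 0.167 0.165 0.167 0.166 0.166]]
```

Run:
```python
from h import *
for th in (107,112):
    p,q=pose(th)
    st=r.move_straight(p,q,speed=.05,max_force=30)
    s=r.read_state();a=np.radians(AW-th);t=np.array([np.sin(a),-np.cos(a)])
    f=s["contact_force"];print(th,st,round(s["time_s"],2),"tan",round(-f[:2]@t,1),"rad",round(f[:2]@[np.cos(a),np.sin(a)],1),"z",round(f[2],1),(p-s["eef_pos"]).round(4))
    if st: break
s=wshot("w5")
im=cv2.imread('pics/w5.png');cv2.imwrite('pics/w5c.png',cv2.resize(im[40:240,85:345],None,fx=3,fy=3,interpolation=cv2.INTER_CUBIC))
im,d=optics.get_image("top");cv2.imwrite("pics/top5.png",cv2.resize(im[130:230,300:420,::-1],None,fx=5,fy=5,interpolation=cv2.INTER_CUBIC))
```

```text
107 False 10.35 tan 1.0 rad -1.1 z 0.0 [0.0001 0.0001 0.    ]
112 False 10.66 tan 0.9 rad -1.0 z 0.7 [-0.      0.0001 -0.    ]
```

View pics/w5c.png

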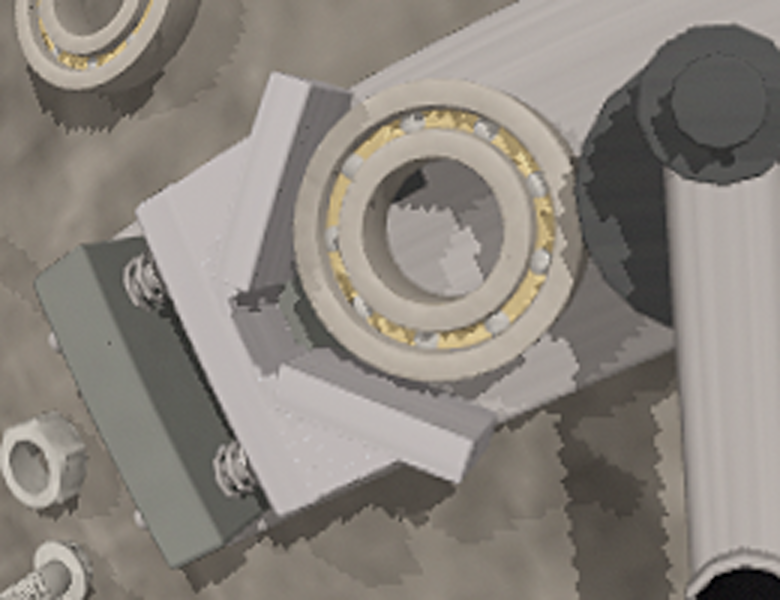

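View pics/top5.png

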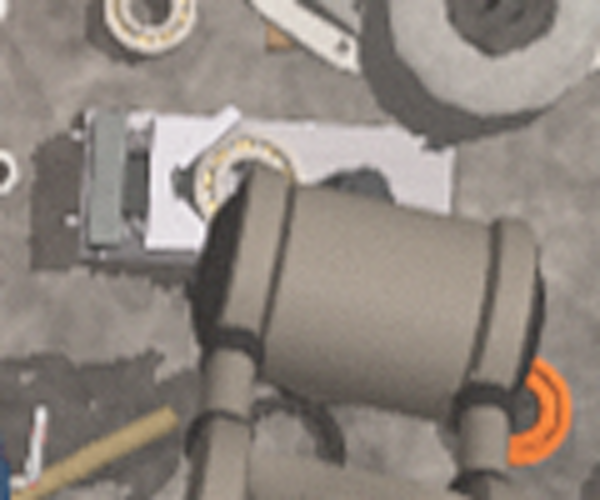

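The jaw has started to move. In the top view its rear edge went from column 155 to 147, about 4 mm, and the guide pins now show behind the block. I'll go further and measure again.

Run:
```python
from h import *
for th in (118,125):
    p,q=pose(th)
    st=r.move_straight(p,q,speed=.05,max_force=30)
    s=r.read_state();a=np.radians(AW-th);t=np.array([np.sin(a),-np.cos(a)])
    f=s["contact_force"];print(th,st,round(s["time_s"],2),"tan",round(-f[:2]@t,1),"rad",round(f[:2]@[np.cos(a),np.sin(a)],1),"z",round(f[2],1),(p-s["eef_pos"]).round(4))
    if st: break
s=wshot("w6")
im=cv2.imread('pics/w6.png');cv2.imwrite('pics/w6c.png',cv2.resize(im[40:240,85:345],None,fx=3,fy=3,interpolation=cv2.INTER_CUBIC))
im,d=optics.get_image("top");cv2.imwrite("pics/top6.png",cv2.resize(im[130:230,300:420,::-1],None,fx=5,fy=5,interpolation=cv2.INTER_CUBIC))
```

```text
118 False 11.1 tan 1.0 rad -1.3 z 0.7 [-0.  0. -0.]
125 False 11.47 tan 1.1 rad -0.1 z -1.0 [ 0.0001 -0.0001 -0.    ]
```

View pics/w6c.png

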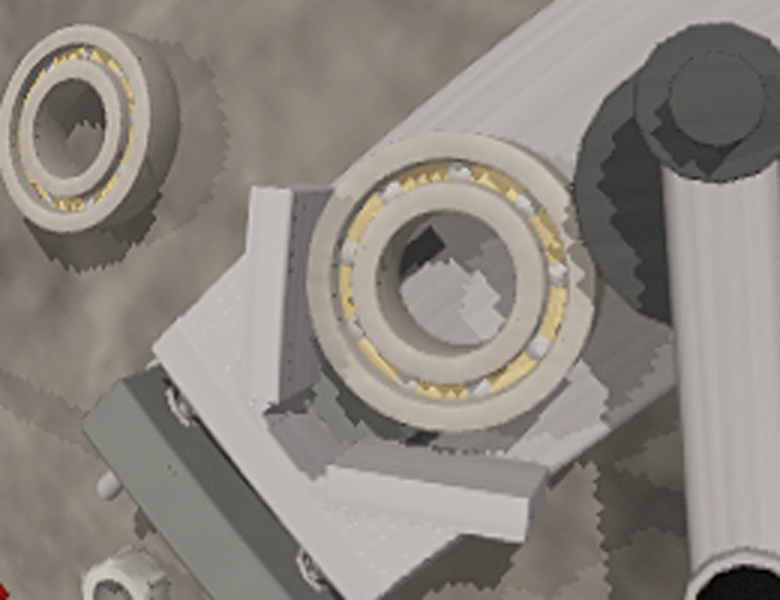

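View pics/top6.png

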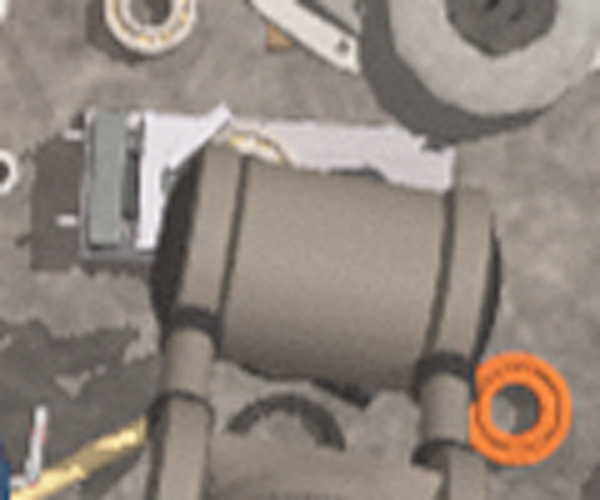

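Run:
```python
from h import *
f=lambda x,y:(85+x/3,40+y/3)
def g(name,L): meas(name,[(n,*f(x,y),z) for n,x,y,z in L])
g("w5",[("jawA",138,205,.04),("jawB",275,515,.04),("blkA",80,245,.05),("blkB",218,540,.05),("bear",438,231,.028)])
g("w6",[("jawA",155,350,.04),("jawM",250,478,.04),("blkA",122,380,.05),("blkB",250,530,.05),("bear",452,280,.028)])
for n,x in (("t0",155),("t5",147),("t6",138.5)): print(n,px2w("top",300+x/5,130+190/5,.04).round(4))
import glob
a=cv2.imread("pics/top0.png")[130:230,300:420];cv2.imwrite("pics/cmp.png",cv2.hconcat([cv2.resize(a,None,fx=10,fy=10)[150:700,50:400],cv2.resize(cv2.imread("pics/top6.png"),None,fx=2,fy=2)[150:700,50:400]]))
```

```text
w5 jawA [0.5959 0.056  0.04  ] along 113.9 across -37.4
w5 jawB [0.5235 0.0612 0.04  ] along 114.8 across 35.1
w5 blkA [0.5938 0.0671 0.05  ] along 124.8 across -34.7
w5 blkB [0.5258 0.0706 0.05  ] along 124.3 across 33.5
w5 bear [0.5586 0.0029 0.028 ] along 58.6 across -3.2
w6 jawA [0.5947 0.0617 0.04  ] along 119.4 across -35.9
w6 jawM [0.5599 0.0634 0.04  ] along 119.1 across -1.1
w6 blkA [0.5932 0.0664 0.05  ] along 124.0 across -34.1
w6 blkB [0.5514 0.0653 0.05  ] along 120.5 across 7.5
w6 bear [0.562  0.0042 0.028 ] along 60.2 across -6.5
t0 [0.552  0.0584 0.04  ]
t5 [0.5519 0.0628 0.04  ]
t6 [0.5518 0.0674 0.04  ]
```

View pics/cmp.png

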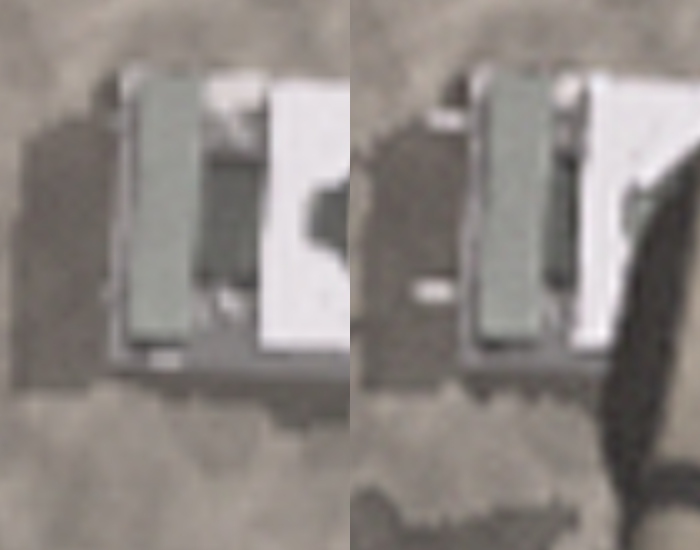

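Both cameras give 8.5 to 9 mm of jaw travel, which is the target. Time to release.

Run:
```python
from h import *
p,q=pose(122);r.move_straight(p,q,speed=.05,max_force=15)
command_gripper(.05)
wshot("w7")
p,q=pose(122,.20);print(r.move_straight(p,q,speed=.12,max_force=15))
p[0]-=.06;p[1]-=.12;p[2]=.28
r.reach(p,q)
s=wshot("w8");im,d=optics.get_image("top");cv2.imwrite("pics/top8.png",cv2.resize(im[130:230,150:420,::-1],None,fx=2.9,fy=2.9,interpolation=cv2.INTER_CUBIC))
cv2.imwrite("pics/top8b.png",cv2.resize(im[145:200,305:410,::-1],None,fx=7,fy=7,interpolation=cv2.INTER_CUBIC))
print(s["time_s"],s["contact_force"].round(1))
```

```text
False
13.9 [-0.7 -0.3 -0.3]
```

View pics/top8.png

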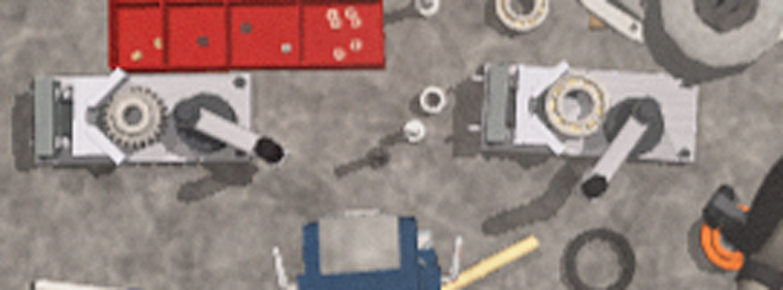

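View pics/top8b.png

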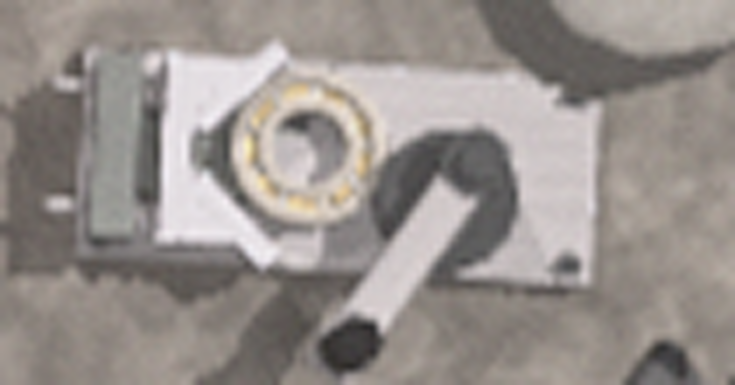

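View pics/w8.png

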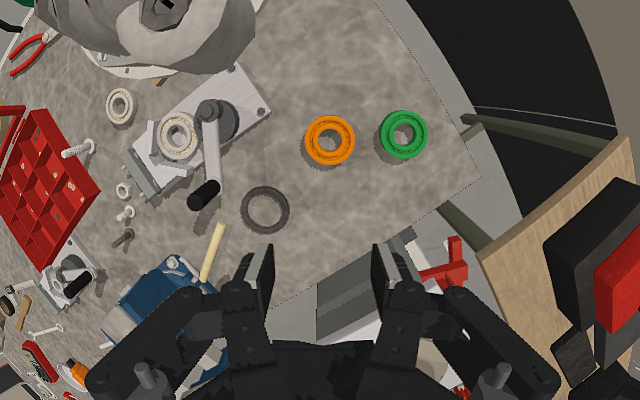

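Run:
```python
from h import *
r.hold(1.5)
im,d=optics.get_image("top");cv2.imwrite("pics/top9b.png",cv2.resize(im[145:200,305:410,::-1],None,fx=7,fy=7,interpolation=cv2.INTER_CUBIC))
a=cv2.imread("pics/top8b.png");b=cv2.imread("pics/top9b.png");print(np.abs(a[:, :500].astype(int)-b[:, :500]).mean())
for u,v in ((339.5,166),(357.5,163),(346,174.5),(353,157.5)): print(dep("top",u,v,d).round(4))
print(r.read_state()["time_s"]); 
r.finish_job()
```

```text
1.8258025974025973
[0.5602 0.0341 0.0209]
[ 0.5688 -0.0154  0.0265]
[0.5365 0.0159 0.0234]
[ 0.5832 -0.0023  0.0313]
15.55
the job is handed in; nothing more can be done
```

I turned the lever of the bearing's clamp (the right-hand one) clockwise to about 121° past straight away from the bearing. I pushed the post with the fingers placed loosely either side of it, then opened the gripper, lifted clear and handed in at about 15.6 s.

**Jaw travel:** The last measurements, from the top and wrist cameras, put the vee jaw about 8.5 to 9 mm back of its 18 mm. A top view after release showed about 8.7 mm of gap left to the block.

**Gear clamp:** Its lever looks unmoved in the last view. I did not measure its post again.

**Bearing:** It looked flat and still after another 1.5 s. It sits several millimetres off the clamp's centre line, against one arm of the vee. Depth readings taken near its rim were scattered, from 21 to 31 mm against 28 mm for its top face, so they neither confirm nor rule out a tilt.

**Checks that disagreed:**
- **Force at the post:** I read only about 1 N while turning, not the stated 3 to 8 N, so I judged travel from the images.
- **First contact estimate:** My first estimate put the contact at 81°. Pictures showed the jaw still forward at 97° and moved by about 107°.

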